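# Set a boom lamp over the chopping board and cam-lock its sliding tube

## Task

Swing the boom of the small work lamp round until it points out over the middle of the chopping board. Then slide its inner tube out until the black length ring has just come clear of the sleeve's mouth and, holding it there because the loose tube slides back in by itself, squeeze the clamp lever fully shut along the tube. Finish while still gripping the tube and the shut lever, with the lamp head over the middle of the board; leave the lemon, the garlic and the spice jar where they are.

Things in the scene. Friction and masses are not known exactly. Their poses are not given: they have to be found in the camera images.
- stand: lamp stand, fixed to the worktop: dark round foot 140 mm across and 18 mm high, thin post, black hub 38 mm across with a steel cap whose top is 141 mm up. Origin at the foot's centre on the worktop.
- boom (a joint): swing of the lamp's boom about its upright post, rad, growing counter-clockwise from above; 0 is the stand's own x direction; range -1.5 to 1.0. Stiff with friction, about 1.1 N m turns it (10 N sideways 110 mm out); it stays where it is left.
- boom_hub (a point): point on the post's axis 110 mm above the worktop where the boom's axis starts. x points level, straight out along the boom, y left looking outward, z up. The boom's axis rises 0.35 rad (20 deg): a bare aluminium sleeve 23 mm thick, free to grip from above 50 to 110 mm along the axis, then from 134 mm a black clamp collar 30 mm thick to its mouth at 165 mm.
- mouth (a point): centre of the sleeve's open mouth, 165 mm from boom_hub along the rising axis; axes as boom_hub.
- extension (a joint): how far the inner tube is slid out, m: 0 fully in (where it starts), 0.042 with the length ring just clear of the mouth (the length wanted), 0.075 fully out. Tube and lamp weigh about 0.29 kg: while the lever is open the tube slides back in by itself (about 0.8 N).
- inner_tube: aluminium tube 16 mm thick, yoke and lamp head on its outer end. x outward and up along the tube, y left. Origin on its axis at the back face of the yoke's crossbar (92 mm long along y, 12 x 12 mm, middle 15 mm under the axis), which open fingers beside the tube can push outward. Mouth to back face: 14 mm fully in, 56 mm at the wanted length. Black 4 mm ring at x = -56 to -52, hidden at first.
- lamp (a point): centre of the lamp head, a black disc 79 mm across and 25 mm high with a white underside, between the yoke's arms: 56 mm beyond the crossbar's back face along the tube and 15 mm under its axis. Axes as inner_tube.
- lever (a joint): opening of the dark cam lever on the collar's left (+y) side, rad: 0 shut, handle along the tube; starts open at 0.62 to 0.72. Pin 152 mm along the boom's axis and 19 mm left of it, square to the tube. The cam bites below 0.6, takes 3 to 6 N at the handle's end, drags the tube inward by up to 10 N while it turns (so hold the tube), and locks it once shut; the lever stays where it is left.
- lever_handle: handle of the lever; origin at its end, 64 mm from the pin, mid-thickness. Handle 8 to 10 mm thick, 16 mm high, middle 4 mm above the tube's axis. Shut, it lies 11 to 21 mm left of the axis and reaches 53 mm beyond the mouth: tube and handle are then 29 mm wide together (8 mm right to 21 mm left). Open, the handle's end stands up to 62 mm left of the axis.
- board: wooden chopping board 210 (x) x 300 (y) x 21 mm, fixed; origin at the centre of its underside, on the worktop.
- lemon: loose lemon 71 x 53 x 51 mm on the board; bystander.
- garlic: loose garlic bulb, 60 mm, on the board; bystander.
- spice_jar: loose glass spice jar with a red lid, 45 mm across, 106 mm high, standing to the right of the board; bystander.

How it is judged:
By the outcome, as a careful person would: the job done as asked, in the order asked, and still so for the second after the job is handed in, while the arm keeps its last pose, push and grip.
It also fails if it takes over 51 s, if anything falls off the work surface, if the arm or the gripper's body presses on something with over 40 N, if the wrist force passes 120 N, or if a joint passes its speed limit or range.

## Robot

A 6-joint arm with a two-finger parallel gripper is mounted at the origin on a cart in front of the work surface, level with it; the furniture and walls round the work are solid. World frame = base frame: x ahead of the robot, y to its left, z up, the work surface at z = 0. Lengths are in m, angles in rad, forces in N, time in s.
With the tool pointing down it reaches from about 0.35 to 0.85 m from the base axis. Payload 8.1 kg.
Tool frame: the origin (TCP) lies on the centre line of the jaws, within the pads' length; the fingertips stand 17 mm ahead of it and the grasp point (between the pads) lies 2 mm behind it; z points along the fingers, y is the line along which they close (so a half turn about z gives the same grasp; the last joint's range is limited). The gripper opens to 93 mm and grips with 3 to 60 N. Pads are 15 mm wide; open, the fingers measure 128 mm over their backs; the gripper's body (75 mm by 188 mm) begins 65 mm behind the grasp point.
Start: joints at [1.049, 0.13, 1.488, -0, 1.523, -0.085], TCP at [0.254, 0.544, 0.236] pointing down, gripper open.
Joint ranges: [-2.96, 2.96], [-0.89, 2.26], [0.02, 2.5], [-1.34, 4.48], [0, 2.73], [-2.66, 2.66]. Speed limits (rad/s): [2.39, 2.39, 2.79, 3.14, 3.14, 3.14].

## Interface

Orientations are given as a rotation vector (axis times angle).
In Python, from plant import status, eyes, robot gives the robot as it stands. The module is installed in compiled form; this text tells all that it offers.
- The arm moves only by the tool servo_tool, never from a script. Its argument "plan" is text: rows parted by semicolons, each of 4 numbers parted by spaces: the shift along the tool's x, y, z in m, then the turn about the tool's z in degrees. A call has 1 to 12 rows; each row is the pose to reach, as a shift and turn from the pose commanded when the call began, along the tool's axes at that moment; what a row does not reach only later rows make up. A row lasts 1/12 s, in which the tool goes at most 41.7 mm and 7.16 degrees, less where a joint would pass 70% of its speed; a pose out of reach is approached as far as the arm can. A call with a gripper value outside its range is refused whole. "grip" is the closure, from -1 (fully open) to 1 (shut), set as the call begins (left out, the last holds). The fingers move at their own pace and stop on an object; "grip_force" is the grip in N (left out, the last holds). Time passes only in rows, so rows that repeat a pose let the fingers close. It gives the time, the measured TCP pose, the force, the opening and the grip force at its end, in the units of the state.
- status.read_state(): the state, without advancing time (a new reading comes with each control period).
- eyes.read_camera(name): name is "scene" or "top" or "wrist"; returns a dict with "image" (384x512x3 uint8, blue, green, red), "fovy" (degrees; the focal length in pixels is half the picture's height over the tangent of half this angle, whatever the lens; pixels are square), "cx", "cy" (the principal point, pixels), "k1" (the pictures are not rectified: a ray, as slopes to the right and down, at radius r is drawn at 1 + k1 r^2 times it, then the intrinsics apply), "world_from_camera" (4x4, takes a point from camera to world coordinates); the wrist camera has in their place "hand_eye" (4x4, takes a point from camera to tool coordinates, whose origin is the TCP and whose axes are the flange's). Camera axes: x right, y down, z forward; pixel columns grow to the right and rows downward; lengths in m; the calibration is good to about 2 mm. A picture is of the moment at which its call begins: read the wrist's pose just before it. There is no depth.
- robot.close_job(): hands the job in; it is judged then, once.
The state is a dict: "t": time; "q": joint angles; "dq": joint speeds; "joint_torque": joint torques, N m; "tool_pos": TCP position; "orientation": TCP orientation; "force": force on the tool from outside, world axes, zero at the start; "wrist_torque": the same for the moment, N m; "opening": finger opening in m; "gripper_force": force on a finger pad.
Only numpy, scipy, OpenCV 4.12 (cv2) and the standard library are available. Lean on these libraries where they do the work, as an engineer would, in place of code of your own. Each camera call takes 0.05 s, during which the arm holds its last target. There are 200 camera calls.

## Working session

There is one attempt and no reset: what is moved stays moved. The work goes in short steps, Python scripts to look and compute and a tool call to move; the robot and the scene stay as the last step left them, time stands still between calls to the robot, and variables do not carry over. Pictures are saved under pics/ and viewed, at most 10 in all, crops included, and the job is handed in when it is done.

Besides the shell and the picture viewer there is one more tool, called after ">>>" as name(argument=value, ...), one argument or row to a line, values as JSON. servo_tool: Moves the arm, as the interface text tells. Its arguments: {"type":"object","properties":{"plan":{"type":"string"},"grip":{"type":"number"},"grip_force":{"type":"number"}},"required":["plan"]}

```bash
mkdir -p pics; ls; cat > h.py <<'E'
import numpy as np, cv2, pickle
from scipy.spatial.transform import Rotation as R
from plant import status, eyes, robot
def cam(name):
    s=status.read_state(); c=eyes.read_camera(name); im=c["image"]; h=im.shape[0]
    c["f"]=h/2/np.tan(np.radians(c["fovy"])/2)
    if name=="wrist":
        T=np.eye(4);T[:3,:3]=R.from_rotvec(s["orientation"]).as_matrix();T[:3,3]=s["tool_pos"]
        c["world_from_camera"]=T@np.array(c["hand_eye"])
    return c
def K(c): return np.array([[c["f"],0,c["cx"]],[0,c["f"],c["cy"]],[0,0,1.]])
def ray(c,uv):
    p=cv2.undistortPoints(np.array(uv,float).reshape(-1,1,2),K(c),np.array([c["k1"],0,0,0])).reshape(-1,2)
    T=np.array(c["world_from_camera"]); d=np.c_[p,np.ones(len(p))]@T[:3,:3].T
    return T[:3,3],d
def onz(c,uv,z):
    o,d=ray(c,uv); return o+d*((z-o[2])/d[:,2])[:,None]
def proj(c,P):
    T=np.linalg.inv(c["world_from_camera"]); P=np.atleast_2d(P)@T[:3,:3].T+T[:3,3]
    return cv2.projectPoints(P,np.zeros(3),np.zeros(3),K(c),np.array([c["k1"],0,0,0]))[0].reshape(-1,2)
def tri(c1,u1,c2,u2):
    o1,d1=ray(c1,u1);o2,d2=ray(c2,u2);d1=d1[0];d2=d2[0]
    a=np.linalg.lstsq(np.c_[d1,-d2],o2-o1,rcond=None)[0]
    return (o1+d1*a[0]+o2+d2*a[1])/2,np.linalg.norm(o1+d1*a[0]-o2-d2*a[1])
E
python3 - <<'E'
from h import *
for n in("scene","top"):
    c=cam(n); cv2.imwrite(f"pics/{n}0.png",cv2.resize(c["image"],(800,600),interpolation=cv2.INTER_CUBIC)); pickle.dump(c,open(n+".pkl","wb"))
    print(n,c["fovy"],c["cx"],c["cy"],c["k1"],np.round(c["world_from_camera"],3).tolist())
print(status.read_state())
E
```

```text
pics
scene 47.88142241809061 252.8316034107732 195.08156333541308 -0.01792724189685264 [[0.676, -0.528, 0.514, -0.09], [-0.737, -0.476, 0.48, -0.688], [-0.008, -0.703, -0.711, 0.989], [0.0, 0.0, 0.0, 1.0]]
top 55.852467932510514 254.71338345696887 189.5285390305388 -0.10515824947083988 [[0.028, -0.989, 0.145, 0.426], [-1.0, -0.027, 0.008, -0.092], [-0.004, -0.145, -0.989, 1.013], [0.0, 0.0, 0.0, 1.0]]
{'t': 0.1, 'q': array([ 1.04861373e+00,  1.31071587e-01,  1.48912467e+00,  2.01166720e-05,
        1.52294715e+00, -8.54012871e-02]), 'dq': array([-0.00195931, -0.00023657, -0.0025005 , -0.00044683, -0.00084948,
       -0.0009276 ]), 'joint_torque': array([ 1.13853137e-03, -5.61340463e+01, -4.93094945e+01,  7.70147564e-02,
        2.91039952e-02, -8.91208430e-06]), 'tool_pos': array([0.25356619, 0.54329586, 0.23472579]), 'orientation': array([-6.80550296e-01, -3.06649888e+00,  2.31458288e-03]), 'force': array([-0.53870439,  0.61975092,  0.47886214]), 'wrist_torque': array([-0.04411315, -0.00528825, -0.0149461 ]), 'gripper_force': 0.0, 'opening': 0.0929921916540337}
```

View pics/scene0.png

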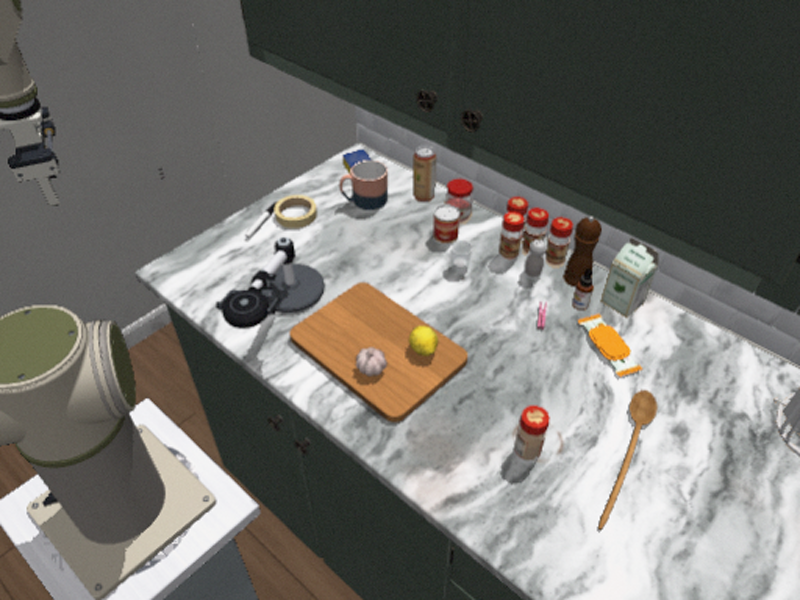

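View pics/top0.png

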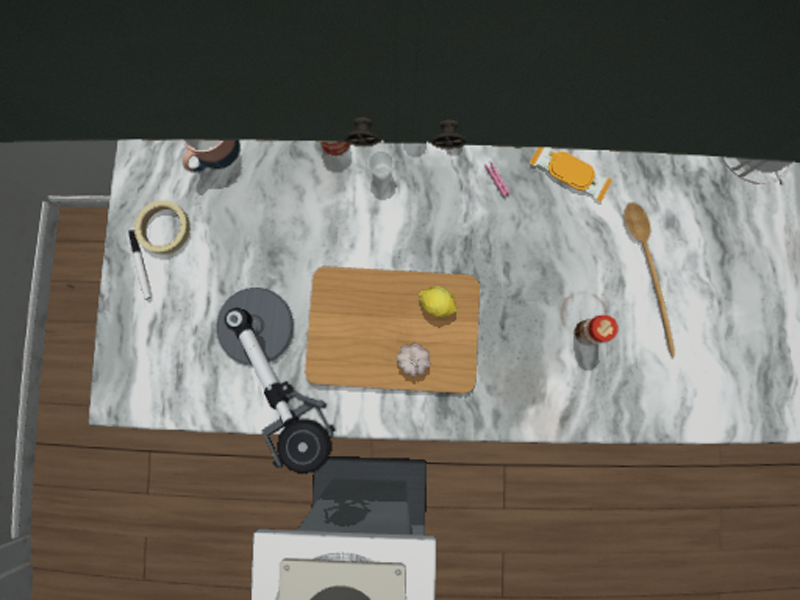

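The top view shows the foot at about (255,326), the cap at (236,318), the lamp at (303,446), board corners near (313,267), (480,275), (476,393) and (306,384), and the lever at about (315,405). All pixels are in the 800x600 enlargement.

```bash
python3 - <<'E'
from h import *
c=pickle.load(open("top.pkl","rb")); s=.64
g=lambda u,z: onz(c,np.array(u)*s,z).round(4)
hsv=cv2.cvtColor(c["image"],cv2.COLOR_BGR2HSV)
m=cv2.inRange(hsv,(8,90,60),(22,255,255)); m[:160]=0;m[262:]=0
n,l,st,ce=cv2.connectedComponentsWithStats(m); i=1+np.argmax(st[1:,4])
cnt=max(cv2.findContours(cv2.morphologyEx((l==i).astype(np.uint8),cv2.MORPH_CLOSE,np.ones((25,25))),0,1)[0],key=cv2.contourArea)
r=cv2.minAreaRect(cnt); print(st[i],r)
b=onz(c,cv2.boxPoints(r),.021); print("board",b.round(3).tolist(),b.mean(0).round(4))
print("foot",g([[255,326],[218,326],[293,326],[255,288],[255,365]],.018).tolist())
print("cap",g([[236,318]],.141))
print("lamp",g([[303,446]],.19), "lemon",g([[438,303]],.045),"garlic",g([[414,360]],.05),"jar",g([[604,328]],.106))
E
```

```text
[ 196  171  111   81 7385] ((251.31243896484375, 210.71958923339844), (108.7061538696289, 75.83523559570312), 3.094058036804199)
board [[0.412, 0.075, 0.021], [0.622, 0.074, 0.021], [0.614, -0.23, 0.021], [0.405, -0.221, 0.021]] [ 0.5129 -0.0757  0.021 ]
foot [[0.5105, 0.169, 0.018], [0.5084, 0.2362, 0.018], [0.5126, 0.1008, 0.018], [0.5788, 0.1734, 0.018], [0.4416, 0.1648, 0.018]]
cap [[0.5116 0.1677 0.141 ]]
lamp [[0.3257 0.0446 0.19  ]] lemon [[ 0.5572 -0.1533  0.045 ]] garlic [[ 0.4579 -0.1141  0.05  ]] jar [[ 0.5152 -0.4211  0.106 ]]
```

```bash
cat >> h.py <<'E'
def rows(targets, s=None):
    """targets: list of (x,y,z,yawdeg of tool y in world) -> shift in tool axes now (mm) and turn"""
    s=s or status.read_state(); M=R.from_rotvec(s["orientation"]).as_matrix()
    y0=np.degrees(np.arctan2(M[1,1],M[0,1]))
    for t in targets:
        d=M.T@(np.array(t[:3])-s["tool_pos"]); print(np.round(d,4), round(-(t[3]-y0),1))
HUB=np.array([.511,.168,.110])
E
python3 - <<'E'
from h import *
rows([(.4485,.1265,.23,-56.4),(.4485,.1265,.135,-56.4)])
E
```

```text
[-0.3529 -0.2952  0.0051] 121.4
[-0.353  -0.295   0.1001] 121.4
```

>>> servo_tool(
  plan="-0.353 -0.295 0.005 121.4;-0.353 -0.295 0.005 121.4;-0.353 -0.295 0.005 121.4;-0.353 -0.295 0.005 121.4;-0.353 -0.295 0.005 121.4;-0.353 -0.295 0.005 121.4;-0.353 -0.295 0.005 121.4;-0.353 -0.295 0.005 121.4;-0.353 -0.295 0.005 121.4;-0.353 -0.295 0.005 121.4;-0.353 -0.295 0.005 121.4;-0.353 -0.295 0.005 121.4",
  grip=-1,
  grip_force=30,
)

```text
t: 1.1
tool_pos: [0.4508, 0.1209, 0.2303]
orientation: [2.597, 1.763, -0.002]
force: [-0.8, 0.7, 0.8]
opening: 0.0926
gripper_force: 0.0
```

```bash
python3 - <<'E'
from h import *
s=status.read_state();print(s["t"],s["q"].round(2))
rows([(.4485,.1265,.23,-56.4),(.4485,.1265,.135,-56.4)])
E
```

```text
1.1 [ 0.15 -0.24  1.85 -0.    1.53  0.53]
[ 0.0044 -0.0042  0.0003] 34.7
[ 0.0046 -0.0044  0.0953] 34.7
```

>>> servo_tool(
  plan="0.0045 -0.0043 0 34.7;0.0045 -0.0043 0 34.7;0.0045 -0.0043 0 34.7;0.0045 -0.0043 0 34.7;0.0045 -0.0043 0 34.7;0.0045 -0.0043 0 34.7;0.0045 -0.0043 0 34.7",
)

```text
t: 1.68
tool_pos: [0.4462, 0.1327, 0.2303]
orientation: [-3.0, -0.932, 0.001]
force: [0.6, -0.1, -1.0]
opening: 0.0929
gripper_force: 0.0
```

```bash
python3 - <<'E'
from h import *
c=cam("wrist");cv2.imwrite("pics/w1.png",cv2.resize(c["image"],(800,600)));pickle.dump(c,open("w1.pkl","wb"))
rows([(.4485,.1265,.23,-56.4),(.4485,.1265,.135,-56.4)])
for P in([.511,.168,.141],[.4485,.1265,.137]): print(proj(c,[P])*1.5625)
E
```

```text
[-0.0017  0.0064  0.0004] 1.0
[-0.0017  0.0064  0.0954] 1.0
[[411.19555569 174.4383077 ]]
[[407.82406117 312.93357643]]
```

View pics/w1.png

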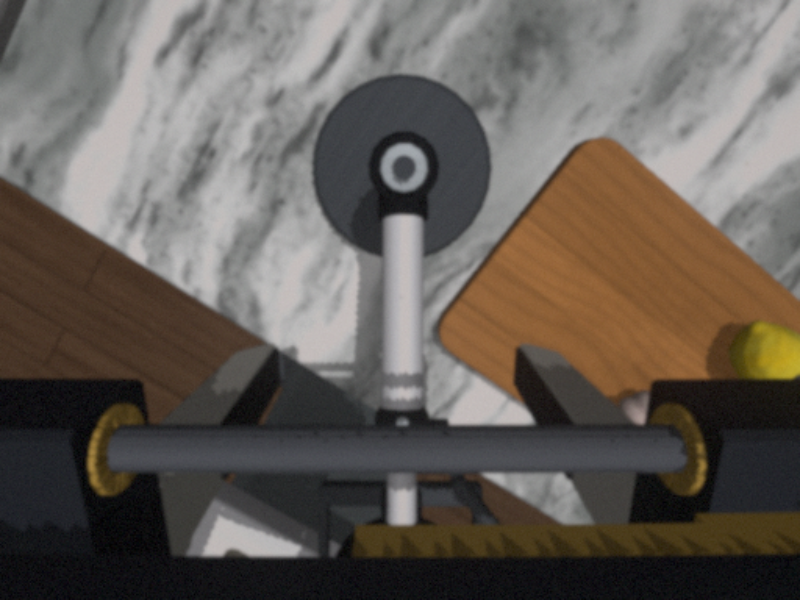

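The wrist view shows the cap at (404,167), the sleeve running straight down the picture at x≈404, and the fingers (tips about (265,350) and (530,350)) straddling it.

```bash
python3 - <<'E'
from h import *
c=pickle.load(open("w1.pkl","rb"))
h=onz(c,np.array([[404,167]])*.64,.141)[0]; p=onz(c,np.array([[404,330]])*.64,.135)[0]
print(h,p,np.degrees(np.arctan2(*(p-h)[1::-1])))
rows([(h[0]-.075*np.cos(np.radians(33.6)),h[1]-.075*np.sin(np.radians(33.6)),.135,-56.4)])
E
```

```text
[0.51192697 0.17310938 0.141     ] [0.43843056 0.12209739 0.135     ] -145.23647139464373
[0.002  0.0028 0.0954] 1.0
```

>>> servo_tool(
  plan="0.002 0.003 0.03 0;0.002 0.003 0.06 0;0.002 0.003 0.09 0;0.002 0.003 0.095 0;0.002 0.003 0.095 0;0.002 0.003 0.095 0",
)

```text
t: 2.23
tool_pos: [0.4501, 0.1315, 0.1367]
orientation: [3.001, 0.929, 0.0]
force: [-0.3, -0.3, -0.0]
opening: 0.0933
gripper_force: 0.0
```

>>> servo_tool(
  plan="0 0 0 0;0 0 0 0;0 0 0 0;0 0 0 0;0 0 0 0;0 0 0 0;0 0 0 0;0 0 0 0",
  grip=1,
  grip_force=40,
)

```text
t: 2.9
tool_pos: [0.4498, 0.1314, 0.1356]
orientation: [3.002, 0.927, -0.0]
force: [0.3, -0.5, -0.1]
opening: 0.0441
gripper_force: 0.0
```

```bash
python3 - <<'E'
from h import *
s=status.read_state();p=s["tool_pos"];print(p,s["force"],s["opening"],s["gripper_force"])
h=np.array([.5115,.170,0]);v=p-h;v[2]=0;a=np.degrees(np.arctan2(v[1],v[0]));print(a,np.linalg.norm(v))
for k in range(1,12):
    b=np.radians(min(5.2*k,56)); q=R.from_rotvec([0,0,b]).apply(v)+h; M=R.from_rotvec(s["orientation"]).as_matrix()
    d=M.T@(q-p+[0,0,p[2]]); print(d.round(4),-np.degrees(b).round(1))
E
```

```text
[0.4497713  0.1314257  0.13562569] [ 0.29727924 -0.46670373 -0.0753506 ] 0.04407659213100472 0.0
-147.99871599928989 0.0727901735457545
[ 0.      0.0066 -0.    ] -5.2
[ 0.0007  0.0132 -0.    ] -10.4
[ 0.0019  0.0197 -0.    ] -15.6
[ 0.0037  0.026  -0.    ] -20.8
[ 0.0061  0.0322 -0.    ] -26.0
[ 0.009   0.0381 -0.    ] -31.2
[ 0.0124  0.0437 -0.    ] -36.4
[ 0.0164  0.049  -0.    ] -41.6
[ 0.0208  0.054  -0.    ] -46.8
[ 0.0256  0.0584 -0.    ] -52.0
[ 0.0296  0.0616 -0.    ] -56.0
```

>>> servo_tool(
  plan="0 0 0 0;0 0 0 0;0 0 0 0;0 0 0 0;0 0 0 0;0 0 0 0",
)

```text
t: 3.4
tool_pos: [0.4498, 0.1314, 0.1356]
orientation: [3.002, 0.927, -0.0]
force: [-0.0, -0.2, -0.7]
opening: 0.0219
gripper_force: 40.0
```

>>> servo_tool(
  plan="0 0.0066 0 -5.2;0.0007 0.0132 0 -10.4;0.0019 0.0197 0 -15.6;0.0037 0.026 0 -20.8;0.006 0.0322 0 -26;0.009 0.038 0 -31.2;0.0124 0.0437 0 -36.4;0.0164 0.049 0 -41.6;0.0208 0.054 0 -46.8;0.0256 0.0584 0 -52;0.0296 0.0616 0 -56;0.0296 0.0616 0 -56",
)

```text
t: 4.4
tool_pos: [0.5098, 0.0986, 0.1356]
orientation: [-2.21, -2.231, -0.004]
force: [3.5, 6.5, -2.2]
opening: 0.0218
gripper_force: 40.8
```

>>> servo_tool(
  plan="0 0 0 0;0 0 0 0",
)

```text
t: 4.57
tool_pos: [0.5098, 0.0986, 0.1356]
orientation: [-2.215, -2.227, -0.005]
force: [5.3, 6.2, -4.6]
opening: 0.0219
gripper_force: 40.6
```

```bash
python3 - <<'E'
from h import *
s=status.read_state();print(s["q"].round(2))
c=cam("top");cv2.imwrite("pics/t2.png",cv2.resize(c["image"][150:320,100:340],(800,567),interpolation=cv2.INTER_CUBIC));pickle.dump(c,open("t2.pkl","wb"))
E
```

```text
[ 0.09 -0.02  1.83  0.    1.33  0.08]
```

View pics/t2.png

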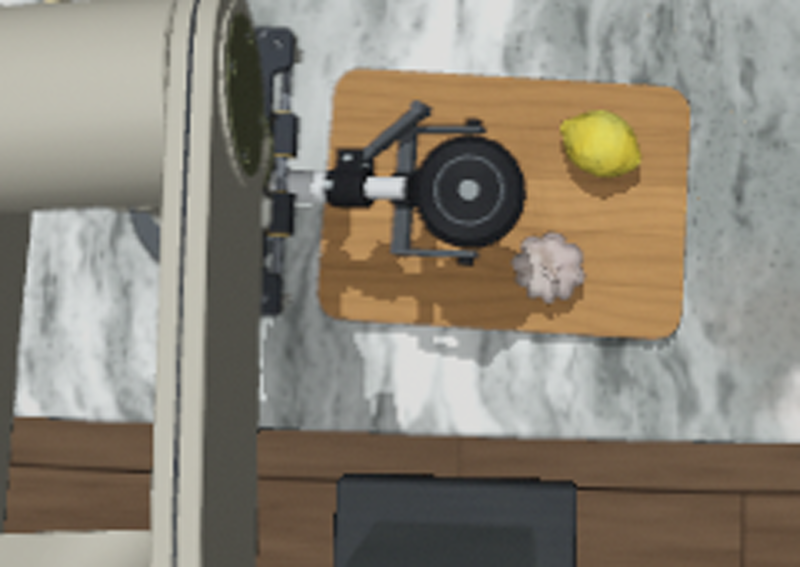

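Top crop: the lamp head's centre is at (469,190), the collar mouth at (369,186), the crossbar's back face at x≈398 and the lever's end at about (420,106). The boom points along the board's long axis.

```bash
python3 - <<'E'
from h import *
c=pickle.load(open("t2.pkl","rb"))
g=lambda u,z: onz(c,np.array([u])/3.3333+[100,150],z)[0].round(4)
h=np.array([.5115,.170]); l=g([469,190],.19)
print("lamp",l,np.degrees(np.arctan2(*(l[:2]-h)[::-1])),np.linalg.norm(l[:2]-h))
print("mouth",g([369,186],.175),"lever",g([420,106],.19), "bar",g([398,186],.165))
E
```

```text
lamp [ 0.5049 -0.0543  0.19  ] -91.68543497007516 0.22439708108618525
mouth [0.5071 0.0164 0.175 ] lever [ 0.5622 -0.0184  0.19  ] bar [ 0.5087 -0.0029  0.165 ]
```

>>> servo_tool(
  plan="0 0.0015 0 -1.2;0 0.003 0 -2.3;0 0.003 0 -2.3;0 0.003 0 -2.3",
)

```text
t: 4.95
tool_pos: [0.5119, 0.0986, 0.1356]
orientation: [-2.169, -2.27, -0.002]
force: [-0.9, 6.2, 0.2]
opening: 0.0222
gripper_force: 41.2
```

>>> servo_tool(
  plan="0 0 0 0;0 0 0 0;0 0 0 0;0 0 0 0;0 0 0 0;0 0 0 0;0 0 0 0;0 0 0 0;0 0 0 0;0 0 0 0;0 0 0 0;0 0 0 0",
  grip=-1,
)

```text
t: 5.95
tool_pos: [0.512, 0.0972, 0.1356]
orientation: [-2.17, -2.272, 0.0]
force: [0.2, -0.1, -0.4]
opening: 0.0925
gripper_force: 0.0
```

>>> servo_tool(
  plan="0 0 -0.03 0;0 0 -0.06 0;0 0 -0.09 0;0 0 -0.12 0;0 0 -0.12 0;0 0 -0.12 0",
)

```text
t: 6.45
tool_pos: [0.5134, 0.0974, 0.2582]
orientation: [2.168, 2.27, 0.006]
force: [-0.8, 0.2, -0.3]
opening: 0.0934
gripper_force: 0.0
```

```bash
python3 - <<'E'
from h import *
c=cam("wrist");cv2.imwrite("pics/w3.png",cv2.resize(c["image"],(800,600),interpolation=cv2.INTER_CUBIC));pickle.dump(c,open("w3.pkl","wb"))
c=cam("top");pickle.dump(c,open("t3.pkl","wb"))
print(status.read_state()["tool_pos"],status.read_state()["force"])
E
```

```text
[0.51167344 0.0972422  0.25485023] [-0.03780366  0.34576432  0.22220046]
```

View pics/w3.png

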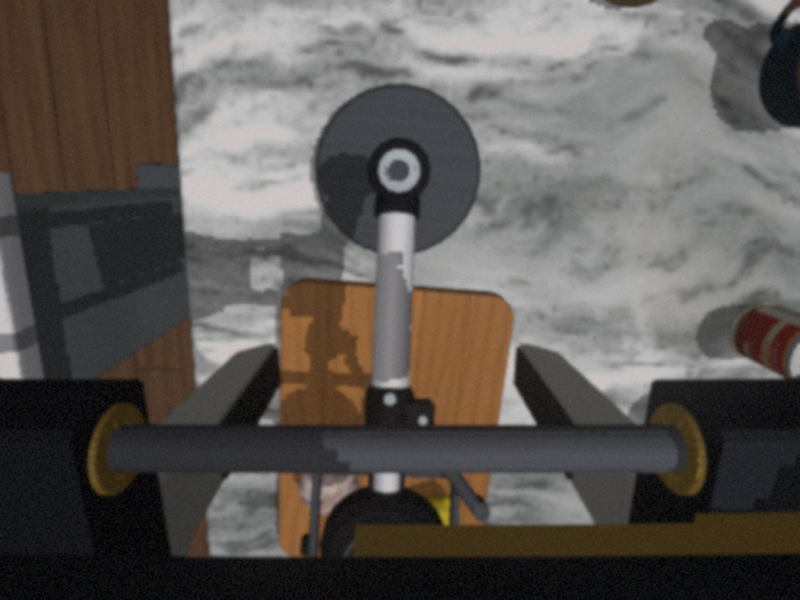

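Wrist view: cap at (399,171), sleeve axis passing (391,380), bare tube at (388,480), lever handle on the right side ending at about (478,510).

```bash
python3 - <<'E'
from h import *
c=pickle.load(open("w3.pkl","rb"))
g=lambda u,z: onz(c,np.array([u])*.64,z)[0]
h=g([399,171],.141)
for u,z in(([391,375],.165),([387,478],.181)):
    p=g(u,z); print(h.round(4),p.round(4),np.degrees(np.arctan2(*(p-h)[1::-1])))
t=pickle.load(open("t3.pkl","rb"));x=t["image"][160:260,190:300];cv2.imwrite("pics/t3.png",cv2.resize(x,None,fx=6,fy=6,interpolation=cv2.INTER_CUBIC))
E
```

```text
[0.5121 0.1728 0.141 ] [0.5125 0.0578 0.165 ] -89.81670747527735
[0.5121 0.1728 0.141 ] [ 5.127e-01 -2.000e-04  1.810e-01] -89.82403661699134
```

View pics/t3.png

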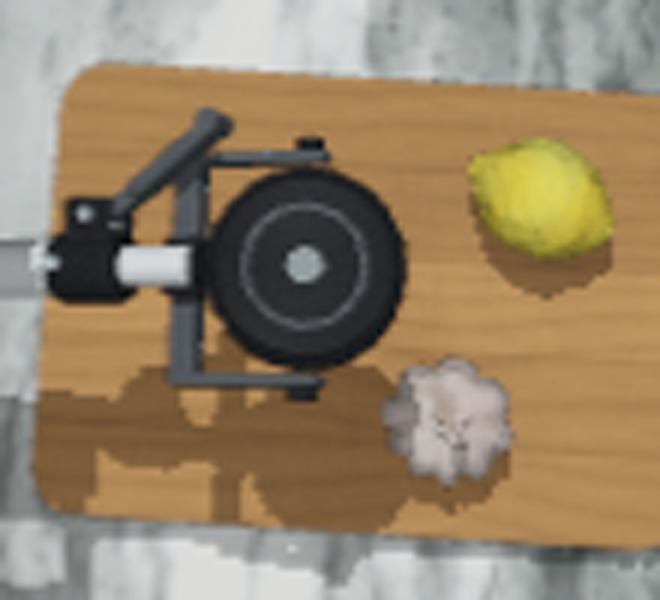

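Top crop: the lamp is at (304,264), the mouth at x≈133, the crossbar's back face at x≈172, and the lever's end at (215,118). The boom now points -90°, straight over the board.

```bash
python3 - <<'E'
from h import *
rows([(.537,.030,.255,15),(.537,.030,.169,15)])
E
```

```text
[-0.0683  0.0222 -0.0002] -12.4
[-0.0683  0.0223  0.0858] -12.4
```

>>> servo_tool(
  plan="-0.03 0.01 0 -6;-0.06 0.02 0 -12.4;-0.068 0.022 0 -12.4;-0.068 0.022 0.03 -12.4;-0.068 0.022 0.055 -12.4;-0.068 0.022 0.075 -12.4;-0.068 0.022 0.0855 -12.4;-0.068 0.022 0.0855 -12.4;-0.068 0.022 0.0855 -12.4;-0.068 0.022 0.0855 -12.4",
)

```text
t: 7.38
tool_pos: [0.5377, 0.0305, 0.1713]
orientation: [1.911, 2.492, 0.001]
force: [0.5, -0.3, 0.8]
opening: 0.0929
gripper_force: 0.0
```

```bash
python3 - <<'E'
from h import *
s=status.read_state();print(s["tool_pos"],s["force"],s["wrist_torque"])
c=cam("wrist");pickle.dump(c,open("w4.pkl","wb"))
t=cam("top");w=cv2.resize(c["image"],(512,384));x=cv2.resize(t["image"][160:260,190:290],(288,288),interpolation=cv2.INTER_CUBIC)
o=np.zeros((384,800,3),np.uint8);o[:,:512]=w;o[:288,512:]=x;cv2.imwrite("pics/m4.png",o)
M=R.from_rotvec(s["orientation"]).as_matrix();print(np.degrees(np.arctan2(M[1,1],M[0,1])), "outward in tool",M.T@[0,-.94,.342], "up",M.T@[0,0,1],"left",M.T@[1,0,0])
E
```

```text
[0.53769706 0.03053363 0.17132418] [ 0.52665774 -0.3163321   0.83613132] [-0.10121114  0.04236798  0.027726  ]
15.017034584327142 outward in tool [-0.90802034 -0.2430967  -0.34200447] up [-3.57815954e-04  1.35355011e-03 -9.99999020e-01] left [-0.25910573  0.96584795  0.00140004]
```

View pics/m4.png

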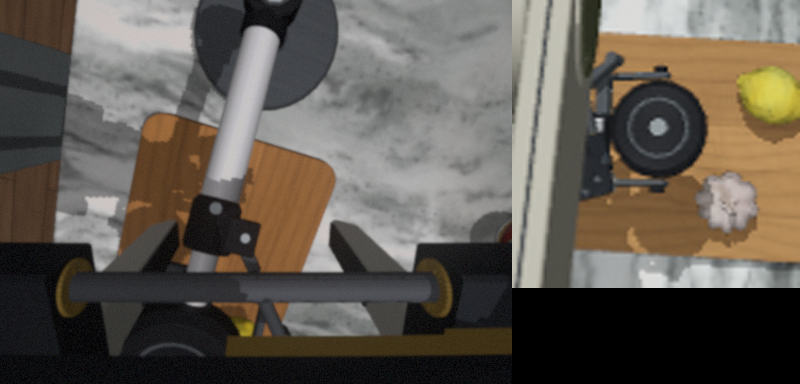

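Left: right finger beside the collar, left finger outside the open lever. Right: crossbar behind the arm, lemon and garlic untouched. Now I push outward along the axis.

>>> servo_tool(
  plan="-0.0045 -0.0012 -0.0017 0;-0.009 -0.0024 -0.0034 0;-0.0135 -0.0036 -0.0051 0;-0.018 -0.0048 -0.0068 0;-0.0225 -0.006 -0.0085 0;-0.027 -0.0072 -0.0102 0;-0.0315 -0.0084 -0.0119 0;-0.036 -0.0096 -0.0136 0;-0.04 -0.0107 -0.0151 0;-0.04 -0.0107 -0.0151 0;-0.04 -0.0107 -0.0151 0",
)

```text
t: 8.4
tool_pos: [0.5369, -0.0114, 0.1851]
orientation: [-1.912, -2.492, 0.001]
force: [0.4, 0.8, 1.9]
opening: 0.0929
gripper_force: 0.9
```

```bash
cat > look.py <<'E'
from h import *
import sys
s=status.read_state();print(s["t"],s["tool_pos"],s["force"],s["opening"],s["gripper_force"])
c=cam("wrist");pickle.dump(c,open("w.pkl","wb"))
t=cam("top");pickle.dump(t,open("t.pkl","wb"))
w=cv2.resize(c["image"][100:384,60:400],(512,428),interpolation=cv2.INTER_CUBIC);x=cv2.resize(t["image"][160:260,200:300],(288,288),interpolation=cv2.INTER_CUBIC)
o=np.zeros((428,800,3),np.uint8);o[:,:512]=w;o[:288,512:]=x;cv2.imwrite(f"pics/{sys.argv[1]}.png",o)
E
python3 look.py m5
```

```text
8.4 [ 0.53694626 -0.01143689  0.18509711] [0.44798547 0.77058634 1.86259208] 0.09292437595549548 0.8547154907137156
```

View pics/m5.png

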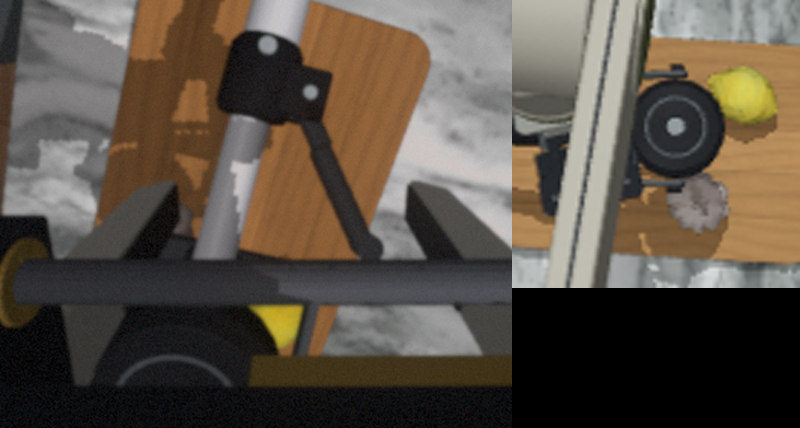

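The tube is out but no ring shows yet (mouth at about (250,118), lever end (368,245), left fingertip outside it at (420,200)). I push 5 mm more.

>>> servo_tool(
  plan="-0.0025 -0.0006 -0.0009 0;-0.0045 -0.0012 -0.0017 0;-0.0045 -0.0012 -0.0017 0;-0.0045 -0.0012 -0.0017 0",
)

```text
t: 8.83
tool_pos: [0.537, -0.0158, 0.1868]
orientation: [-1.912, -2.493, 0.001]
force: [-0.3, 0.7, 0.6]
opening: 0.0928
gripper_force: 0.7
```

```bash
python3 - <<'E'
from h import *
s=status.read_state();print(s["tool_pos"],s["force"],s["gripper_force"])
c=cam("wrist");pickle.dump(c,open("w.pkl","wb"));g=cv2.cvtColor(c["image"],cv2.COLOR_BGR2GRAY)
# profile along projected tube axis (top surface)
a=np.radians(20)
for e in (-.012,0): pass
P=[[.512,.0160-x*np.cos(a)+.008*np.sin(a),.1664+x*np.sin(a)+.008*np.cos(a)] for x in np.arange(-.010,.045,.001)]
for off in(-5,0,5):
    uv=proj(c,P)+[off,0]; print(uv[10].round(),[int(g[int(round(v)),int(round(u))]) if 0<=v<384 else -1 for u,v in uv])
x=c["image"][70:230,120:320];cv2.imwrite("pics/w6.png",cv2.resize(x,(750,600),interpolation=cv2.INTER_CUBIC))
E
```

```text
[ 0.53696104 -0.01584734  0.18678107] [-0.33167959  0.7424665   0.61647261] 0.6651435478124768
[222. 171.] [27, 33, 25, 30, 30, 25, 26, 68, 155, 130, 67, 26, 40, 58, 115, 123, 125, 119, 124, 125, 125, 125, 122, 124, 124, 127, 125, 121, 123, 124, 126, 125, 124, 124, 120, 125, 126, 123, 128, 123, 124, 121, 126, 122, 124, 123, 123, 124, 123, 122, 123, 125, 125, 125, 122]
[227. 171.] [31, 29, 28, 26, 31, 32, 30, 37, 126, 179, 139, 42, 30, 42, 97, 129, 127, 128, 126, 130, 126, 129, 127, 131, 130, 129, 131, 129, 132, 129, 131, 144, 159, 183, 197, 197, 193, 155, 136, 131, 131, 133, 130, 132, 129, 131, 130, 128, 129, 129, 129, 131, 133, 133, 132]
[232. 171.] [27, 29, 25, 31, 26, 26, 28, 28, 49, 148, 173, 106, 34, 31, 53, 102, 112, 115, 112, 115, 114, 116, 113, 116, 114, 112, 114, 114, 115, 112, 116, 149, 194, 195, 196, 193, 194, 196, 195, 195, 193, 190, 194, 189, 187, 167, 131, 115, 115, 115, 115, 115, 116, 116, 116]
```

View pics/w6.png

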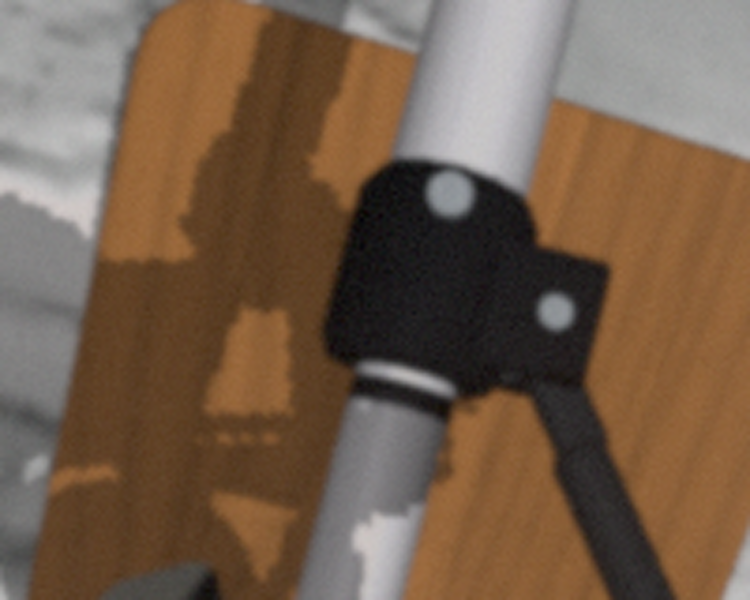

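The ring shows at (405,390), with a light band between it and the black collar at (405,372). I check the geometry to decide whether that band is tube or the sleeve's rim.

```bash
python3 - <<'E'
from h import *
c=pickle.load(open("w.pkl","rb")); print(np.array(c["world_from_camera"])[:3,3])
a=np.radians(20)
def pt(x,r,ymouth=.016): return [.512,ymouth-x*np.cos(a)+r*np.sin(a),.1664+x*np.sin(a)+r*np.cos(a)]
f=lambda P:((proj(c,[P])-[120,70])*3.75).round(0)
for n,P in(("collar mouth top",pt(0,.015)),("collar back top",pt(-.031,.015)),("sleeve mouth top",pt(0,.0115)),("tube at mouth",pt(0,.008)),("tube 4",pt(.004,.008)),("hub cap",None)):
    if P: print(n,f(P))
E
```

```text
[0.51840962 0.05340682 0.33669426]
collar mouth top [[402. 373.]]
collar back top [[454. 173.]]
sleeve mouth top [[402. 376.]]
tube at mouth [[402. 379.]]
tube 4 [[395. 405.]]
```

Geometry puts the ring about 1 mm past the mouth, so the extension is about 43 mm. Now I close in stages, keeping the right finger against the crossbar.

>>> servo_tool(
  plan="-0.0006 -0.0001 0 0;-0.0014 -0.0004 0 0;-0.002 -0.0006 0 0;-0.0025 -0.0007 0 0;-0.0025 -0.0007 0 0",
  grip=-0.55,
  grip_force=15,
)

```text
t: 9.3
tool_pos: [0.5369, -0.0184, 0.1868]
orientation: [-1.912, -2.493, 0.001]
force: [-0.2, 0.6, -0.4]
opening: 0.0725
gripper_force: 0.6
```

```bash
python3 look.py m7
```

```text
9.3 [ 0.53693146 -0.0184102   0.18677341] [-0.21819082  0.56214058 -0.37377809] 0.07246673460595446 0.5783457143115811
```

View pics/m7.png

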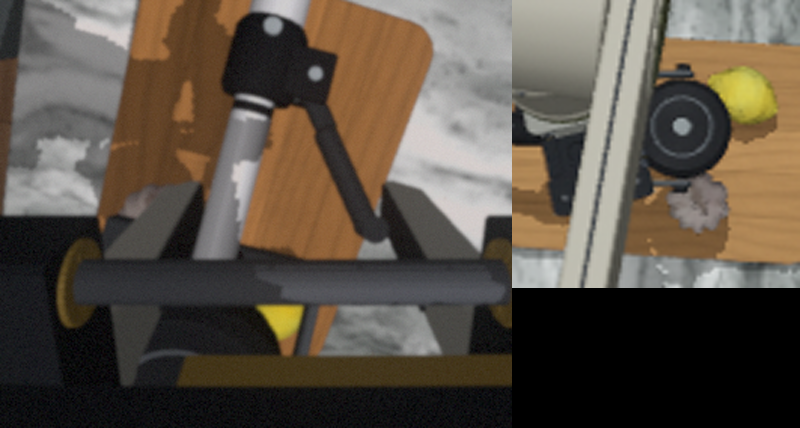

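The ring is still clear, the left finger is just outside the lever's end (378,228), and the right finger is beside the tube. Next is the squeeze.

>>> servo_tool(
  plan="0 -0.0025 0 0;0 -0.0055 0 0;0 -0.0085 0 0;0 -0.011 0 0;0 -0.011 0 0",
  grip=-0.08,
  grip_force=15,
)

```text
t: 9.82
tool_pos: [0.5262, -0.0209, 0.1872]
orientation: [-1.912, -2.493, -0.001]
force: [0.5, 2.6, 1.0]
opening: 0.0504
gripper_force: 2.8
```

```bash
cat > ring.py <<'E'
from h import *
s=status.read_state();M=R.from_rotvec(s["orientation"]).as_matrix()
print(s["t"],s["tool_pos"].round(4),s["force"].round(1),s["wrist_torque"].round(2),s["opening"],s["gripper_force"],"yaw",np.degrees(np.arctan2(M[1,1],M[0,1])))
c=cam("wrist");pickle.dump(c,open("w.pkl","wb"));g=cv2.cvtColor(c["image"],cv2.COLOR_BGR2GRAY)
a=np.radians(20)
P=[[.512,.0160-x*np.cos(a)+.008*np.sin(a),.1664+x*np.sin(a)+.008*np.cos(a)] for x in np.arange(-.010,.012,.0005)]
for off in(-5,0,5):
    uv=proj(c,P)+[off,0]; print([int(v) for v in cv2.remap(g,uv[:,0].astype(np.float32)[None],uv[:,1].astype(np.float32)[None],1)[0]])
E
python3 ring.py
```

```text
9.8167 [ 0.5262 -0.0209  0.1872] [0.5 2.6 1. ] [ 0.49 -0.03 -0.18] 0.050434777519103295 2.7568176202476025 yaw 15.03079367092953
[32, 34, 34, 34, 32, 32, 33, 30, 28, 29, 31, 30, 31, 47, 79, 118, 141, 127, 88, 51, 34, 31, 29, 38, 61, 90, 114, 130, 136, 136, 136, 137, 137, 136, 136, 135, 136, 138, 138, 137, 137, 137, 136, 137]
[35, 35, 34, 32, 32, 36, 34, 32, 31, 31, 31, 29, 33, 33, 45, 80, 127, 158, 150, 111, 66, 36, 28, 29, 32, 51, 82, 111, 130, 139, 140, 140, 141, 141, 140, 140, 141, 141, 140, 141, 142, 139, 139, 140]
[32, 33, 30, 28, 36, 33, 32, 30, 31, 32, 30, 34, 33, 32, 31, 35, 53, 99, 143, 158, 139, 95, 50, 25, 25, 29, 40, 60, 87, 111, 122, 126, 126, 126, 126, 127, 124, 126, 125, 125, 127, 127, 129, 126]
```

>>> servo_tool(
  plan="-0.0014 -0.0016 0 2;-0.0027 -0.0033 0 4;-0.004 -0.005 0 6;-0.0054 -0.0066 0 8;-0.0067 -0.0082 0 10;-0.0067 -0.0082 0 10",
  grip=0.27,
  grip_force=15,
)

```text
t: 10.37
tool_pos: [0.5197, -0.029, 0.1868]
orientation: [-2.123, -2.314, -0.001]
force: [-0.5, 5.1, 2.0]
opening: 0.0341
gripper_force: 10.6
```

```bash
python3 ring.py
```

```text
10.3667 [ 0.5197 -0.029   0.1868] [-0.5  5.1  2. ] [ 0.92  0.2  -0.15] 0.034072020862293946 10.61586719675688 yaw 4.922577651825186
[30, 33, 32, 29, 32, 34, 34, 32, 32, 33, 32, 33, 32, 33, 49, 87, 140, 180, 190, 175, 138, 95, 58, 36, 27, 35, 51, 82, 124, 165, 190, 198, 199, 200, 200, 202, 201, 200, 200, 200, 198, 199, 198, 199]
[33, 32, 34, 35, 35, 34, 35, 35, 33, 33, 35, 33, 31, 33, 50, 90, 145, 190, 209, 203, 169, 122, 75, 46, 37, 39, 48, 79, 128, 176, 208, 221, 223, 221, 223, 222, 222, 222, 222, 222, 222, 224, 222, 221]
[33, 34, 32, 32, 32, 31, 32, 33, 34, 32, 34, 32, 33, 30, 33, 55, 100, 151, 196, 207, 193, 153, 99, 55, 37, 32, 36, 58, 100, 148, 188, 212, 219, 220, 220, 220, 220, 220, 219, 220, 220, 220, 220, 220]
```

>>> servo_tool(
  plan="-0.0003 -0.002 0 1;-0.0005 -0.002 0 2;-0.0005 -0.002 0 2;-0.0005 -0.002 0 2;-0.0005 -0.002 0 2;-0.0005 -0.002 0 2",
  grip=1,
  grip_force=30,
)

```text
t: 10.92
tool_pos: [0.5175, -0.029, 0.1865]
orientation: [-2.159, -2.278, -0.0]
force: [-1.0, 8.1, 1.5]
opening: 0.0262
gripper_force: 30.6
```

```bash
python3 ring.py
```

```text
10.9167 [ 0.5175 -0.029   0.1865] [-1.   8.1  1.5] [ 1.34  0.29 -0.22] 0.02622758430654998 30.555055150075532 yaw 3.0607393262099434
[32, 32, 31, 29, 28, 33, 38, 32, 32, 33, 35, 34, 29, 30, 46, 78, 119, 150, 153, 128, 84, 48, 38, 36, 36, 53, 92, 140, 181, 196, 199, 199, 199, 200, 200, 200, 201, 200, 199, 199, 200, 201, 200, 200]
[34, 35, 37, 36, 35, 36, 35, 38, 35, 35, 36, 36, 33, 32, 47, 86, 134, 171, 176, 147, 98, 54, 40, 39, 40, 60, 104, 161, 205, 220, 223, 222, 222, 223, 223, 222, 223, 223, 223, 223, 223, 223, 223, 223]
[37, 38, 37, 34, 33, 37, 34, 33, 36, 36, 35, 35, 35, 31, 39, 69, 119, 166, 184, 167, 117, 62, 43, 38, 38, 51, 84, 132, 179, 208, 219, 220, 220, 220, 220, 220, 220, 221, 222, 221, 220, 220, 221, 221]
```

```bash
python3 - <<'E'
from h import *
c=pickle.load(open("w.pkl","rb"));g=cv2.cvtColor(c["image"],cv2.COLOR_BGR2GRAY);a=np.radians(20)
for x in(.004,.010,.016,.022,.028):
    for r in (.012,):
        P=[[.512+y,.0155-x*np.cos(a)+r*np.sin(a),.1664+x*np.sin(a)+r*np.cos(a)] for y in np.arange(-.012,.034,.001)]
        uv=proj(c,P).astype(np.float32);print(x,uv[0].round(),[int(v) for v in cv2.remap(g,uv[:,0][None],uv[:,1][None],1)[0]])
t=cam("top")
hsv=cv2.cvtColor(t["image"],cv2.COLOR_BGR2HSV)
m=cv2.inRange(hsv,(0,0,0),(180,255,75))[185:225,225:275]
print("lamp proj expected",proj(t,[[.512,.171-.2664,.20]]))
circ=cv2.HoughCircles(cv2.cvtColor(t["image"],cv2.COLOR_BGR2GRAY)[175:235,225:285],cv2.HOUGH_GRADIENT,1,20,param1=100,param2=12,minRadius=12,maxRadius=24);print(circ)
if circ is not None: print(onz(t,circ[0][:1,:2]+[225,175],.20))
E
```

```text
0.004 [226. 163.] [73, 74, 75, 78, 71, 57, 67, 100, 129, 146, 160, 173, 184, 186, 174, 168, 149, 138, 112, 78, 93, 128, 132, 118, 69, 53, 56, 55, 61, 70, 75, 75, 97, 117, 122, 122, 118, 116, 120, 122, 124, 121, 118, 118, 119, 122]
0.01 [225. 173.] [78, 76, 76, 78, 79, 101, 135, 164, 182, 195, 209, 221, 223, 223, 222, 219, 216, 205, 186, 151, 122, 126, 90, 56, 63, 71, 76, 75, 74, 70, 84, 112, 117, 119, 120, 114, 115, 123, 123, 120, 121, 118, 117, 121, 122, 116]
0.016 [225. 184.] [76, 76, 77, 78, 80, 101, 126, 143, 164, 176, 183, 197, 211, 211, 208, 204, 193, 165, 136, 114, 114, 117, 75, 52, 62, 72, 76, 77, 73, 71, 89, 115, 120, 118, 116, 120, 122, 123, 120, 119, 114, 117, 122, 124, 119, 115]
0.022 [224. 195.] [77, 78, 79, 80, 79, 96, 120, 132, 135, 137, 143, 150, 149, 144, 139, 133, 126, 118, 109, 96, 111, 113, 66, 49, 51, 56, 53, 51, 50, 53, 92, 114, 118, 114, 114, 119, 117, 118, 115, 112, 117, 117, 119, 118, 113, 116]
0.028 [224. 206.] [75, 81, 79, 82, 79, 98, 118, 129, 134, 142, 145, 150, 149, 144, 138, 132, 126, 120, 106, 95, 109, 104, 55, 49, 54, 54, 51, 50, 53, 58, 101, 119, 117, 115, 120, 119, 119, 116, 116, 119, 122, 121, 120, 111, 111, 119]
lamp proj expected [[258.82581058 203.93668159]]
[[[31.5 27.5 18.8]]]
[[ 0.51511315 -0.09006413  0.2       ]]
```

```bash
python3 -c "
from plant import robot
print(robot.close_job())"
```

```text
the job is handed in; nothing more can be done
None
```

The job is handed in: the boom points over the middle of the board, the length ring is just clear of the mouth, and the lever is shut along the tube, both still gripped. The lamp head ended about 14 mm beyond the board's centre, because at the wanted length the boom reaches slightly past it. The arm never touched the lemon, garlic or jar.

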